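# Set out the retouching place on the violin maker's bench

### The job

Set out the varnish retouching place around the black paint tin and the white saucer, both of which stay put: stand the amber varnish bottle behind the tin (the side away from the robot) and the ochre pigment jar in front of it (the robot's side), each centred on the tin's long side with a gap of about 20 mm to its edge; stand the green thinner bottle midway between the saucer and the tin, on the line joining their centres; and set the small red-lidded pot centrally on top of the pigment jar's lid. Everything must end upright, still and released, and the spool clamps and the brush must be left where they are.

Things in the scene. Friction and masses are not known exactly. Their poses are not given: they have to be found in the camera images.
- varnish: Loose amber-brown glass varnish bottle with a black cap and a paper label, round, 44 mm diameter at the body, 90 mm tall with its narrower cap (straight body below 50 mm), about 0.14 kg, standing. Origin: centre of its underside; z up.
- thinner: Loose green glass thinner bottle with a white cap and no label, round, 38 mm diameter at the body, 80 mm tall with its narrower cap (straight body below 44 mm), about 0.10 kg, standing. Origin: centre of its underside; z up.
- jar: Loose squat ochre-yellow pigment jar with a flat silver lid, round, 60 mm diameter, 50 mm tall, about 0.16 kg, standing. Origin: centre of its underside; z up; the flat lid top is at 50 mm.
- pot: Loose small black pot with a red lid, round, 32 mm diameter (lid 33 mm), 40 mm tall, about 0.04 kg, standing. Origin: centre of its underside; z up.
- tin: Fixed black paint tin, lying flat, 60 mm (x) by 110 mm (y) by 12 mm high, with two rows of five small colour pans. Origin: centre of its underside. Its x axis points to its far long side (away from the robot, within 0.4 rad of straight ahead), y along its long sides, to the left as the robot sees it.
- saucer: Fixed round white china mixing saucer with dabs of colour, 110 mm diameter, 14 mm high. Origin: centre of its underside. It and the tin lie about 220 mm apart, centre to centre, side by side in front of the robot, either one on the left; its y axis lies along the line to the tin, in either sense.
- clamp_red: Bystander to leave alone: loose red spool clamp (two red spools on a rod, brass nut on top), standing on the robot's side of the saucer, about 32 mm diameter, 64 mm tall. Origin: centre of its underside; z up.
- clamp_blue: Bystander to leave alone: loose blue spool clamp, standing on the far side of the saucer, about 32 mm diameter, 64 mm tall. Origin: centre of its underside; z up.
- clamp_yellow: Bystander to leave alone: loose yellow spool clamp, standing at one side, about 32 mm diameter, 64 mm tall. Origin: centre of its underside; z up.
- brush: Bystander to leave alone: loose brush with a wooden handle lying flat at the other side, about 170 mm long along its x axis, under 25 mm high. Origin: under the middle of its length. The rest of the equipment stands outside the working area, beyond 0.8 m ahead or 0.5 m to the sides, and is fixed.

How it is judged (in metres and radians):
At the end, for the whole second after the job is handed in: Upright and at rest: varnish bottle behind and jar in front of the tin, gap 5 to 35 mm to its edge, within 15 mm of its middle; thinner within 15 mm (along and across) of midway between saucer and tin centres; pot on the jar's lid within 10 mm of its centre; clamps and brush moved under 20 mm (x of varnish in the frame of tin between 0.057 and 0.087 m and y of varnish in the frame of tin between -0.015 and 0.015 m and x of jar in the frame of tin between -0.095 and -0.065 m and y of jar in the frame of tin between -0.015 and 0.015 m and x of thinner in the frame of saucer between -0.015 and 0.015 m and ((y of tin in the frame of saucer below 0 m and y of thinner in the frame of saucer between -0.125 and -0.095 m) or (y of tin in the frame of saucer above 0 m and y of thinner in the frame of saucer between 0.095 and 0.125 m)) and horizontal distance between pot and jar below 0.01 m and height (world z) of varnish between -0.004 and 0.004 m and angle between each of varnish, thinner, jar, pot's own z axis and vertical below 0.12 rad and linear speed of each of varnish, thinner, jar, pot below 0.02 m/s and angular speed of each of varnish, thinner, jar, pot below 0.2 rad/s and height (world z) of thinner between -0.004 and 0.004 m and height (world z) of jar between -0.004 and 0.004 m and height (world z) of pot between 0.046 and 0.054 m); the robot touches nothing.
It fails at once if the clamp red is moved by more than 20 mm (distance of clamp_red from where it was at the start of the episode above 0.02 m).
It fails at once if the clamp blue is moved by more than 20 mm (distance of clamp_blue from where it was at the start of the episode above 0.02 m).
It fails at once if the clamp yellow is moved by more than 20 mm (distance of clamp_yellow from where it was at the start of the episode above 0.02 m).
It fails at once if the brush is moved by more than 20 mm (distance of brush from where it was at the start of the episode above 0.02 m).
It also fails if it takes over 128 s, if anything falls off the work surface, if the arm or the gripper's body presses on something with over 40 N, if the wrist force passes 120 N, or if a joint passes its speed limit or range.

### The arm

A 6-joint arm with a two-finger parallel gripper is mounted at the origin on the work surface. World frame = base frame: x ahead of the robot, y to its left, z up, the work surface at z = 0. Lengths are in mm, angles in rad, forces in N, time in s.
With the tool pointing down it reaches from about 400 to 925 mm from the base axis. Payload 12.5 kg.
Tool frame: the origin (TCP) lies at the very end of the fingers, on their centre line; the grasp point (between the pads) lies 19 mm behind it; z points along the fingers, y is the line along which they close (so a half turn about z gives the same grasp; the last joint's range is limited). The gripper opens to 95 mm and grips with 3 to 60 N. Pads are 20 mm wide; open, the fingers measure 119 mm over their backs; the gripper's body (75 mm by 180 mm) begins 59 mm behind the grasp point.
Start: joints at [1.063, 0.491, 1.559, -0, 1.092, -0.106], TCP at [244.408, 575.249, 214.661] pointing down, gripper open.
Joint ranges: [-3.1, 3.1], [-0.84, 2.19], [0.05, 2.79], [-1.13, 4.28], [0.06, 2.93], [-2.69, 2.69]. Speed limits (rad/s): [2.22, 2.22, 2.79, 3.14, 3.14, 3.14].

### API

Orientations are given as [roll, pitch, yaw] about the fixed x, y, z axes, in that order (R = Rz(yaw) Ry(pitch) Rx(roll)).
In Python, from workcell import r gives the robot as it stands.
- The arm moves only by the shell command python3 -m handwheel 'ROWS' [FORCE]. ROWS is JSON, a list of rows, each a list of 3 entries, a list of its own where there are three numbers: the shift along the tool's x, y, z in cm, then the turn, a rotation vector about the tool's x, y, z in rad, then the opening, from 0 (shut) to 1 (fully open). A call has 1 to 10 rows; each row is the pose to reach, as a shift and turn from the pose commanded when the call began, along the tool's axes at that moment; what a row does not reach only later rows make up. A row lasts 1/10 s, in which the tool goes at most 50 mm and 8.59 degrees, less where a joint would pass 70% of its speed; a pose out of reach is approached as far as the arm can. A call with a gripper value outside its range is refused whole. The fingers move at their own pace and stop on an object; FORCE is the grip in N (left out, the last holds). Time passes only in rows, so rows that repeat a pose let the fingers close. It gives the time, the measured TCP pose, the force, the opening and the grip force at its end, in the units of the state.
- r.get_obs(): the state, without advancing time (a new reading comes with each control period).
- r.read_camera(name): name is "side" or "top"; returns a dict with "pixels" (420x560x3 uint8, blue, green, red), "z_map" (420x560 float32, mm along the optical axis (not along the pixel's ray), 0 where there is no reading), "fx", "fy", "cx", "cy" (pixels), "eye" and "orientation" of the camera in the world. Camera axes: x right, y down, z forward; pixel columns grow to the right and rows downward; lengths in mm; the calibration is good to about 2 mm. A picture is of the moment at which its call begins.
- r.job_done(): hands the job in; it is judged then, once.
The state is a dict: "t": time; "q": joint angles; "qvel": joint speeds; "joint_torque": joint torques, N m; "tcp_pos": TCP position; "eef_rot": TCP orientation; "wrist_force": force on the tool from outside, world axes, zero at the start; "moment": the same for the moment, N m; "finger_gap": opening from 0.0 (shut) to 1.0 (fully open); "gripper_force": force on a finger pad.
Only numpy, scipy, OpenCV 4.12 (cv2) and the standard library are available. Lean on these libraries where they do the work, as an engineer would, in place of code of your own. Each camera call takes 0.05 s, during which the arm holds its last target. There are 200 camera calls.

## Working session

There is one attempt and no reset: what is moved stays moved. The work goes in short steps, Python scripts to look and compute and a shell command to move; the robot and the scene stay as the last step left them, time stands still between calls to the robot, and variables do not carry over. Pictures are saved under pics/ and viewed, at most 14 in all, crops included, and the job is handed in when it is done.

```bash
mkdir -p pics; ls
python3 - <<'E'
from workcell import r
import cv2, numpy as np
o=r.get_obs(); print({k:np.round(v,3).tolist() for k,v in o.items()})
for n in("top","side"):
    c=r.read_camera(n); cv2.imwrite(f"pics/{n}0.png",c["pixels"]); np.savez(f"{n}0.npz",**c)
    print(n,c["fx"],c["fy"],c["cx"],c["cy"],c["eye"],c["orientation"])
E
```

```text
pics
{'t': 0.0, 'q': [1.063, 0.492, 1.559, -0.0, 1.092, -0.106], 'qvel': [0.0, 0.0, -0.0, -0.0, 0.0, 0.001], 'joint_torque': [0.003, -61.263, -25.819, 0.069, 0.048, -0.0], 'tcp_pos': [244.282, 574.996, 214.051], 'eef_rot': [-3.14, -0.0, 2.74], 'wrist_force': [0.53, -0.305, 0.41], 'moment': [0.016, -0.006, -0.053], 'gripper_force': 0.0, 'finger_gap': 0.996}
top 415.1989253108064 415.1989253108064 278.62499764641086 211.08570606881682 [ 486.58509059  -16.3480984  1058.71518863] [-3.09981439  0.03412065 -1.57179941]
side 421.69840755226073 421.69840755226073 282.1587239164476 212.1331317953199 [ 126.87265668 -713.48062718  725.84821474] [-2.26369919 -0.0070646  -0.50884552]
```

View pics/top0.png

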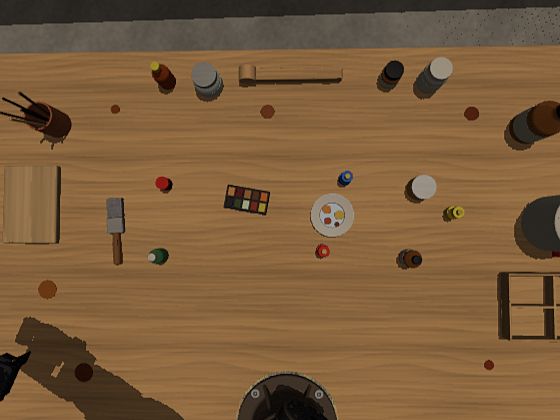

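View pics/side0.png

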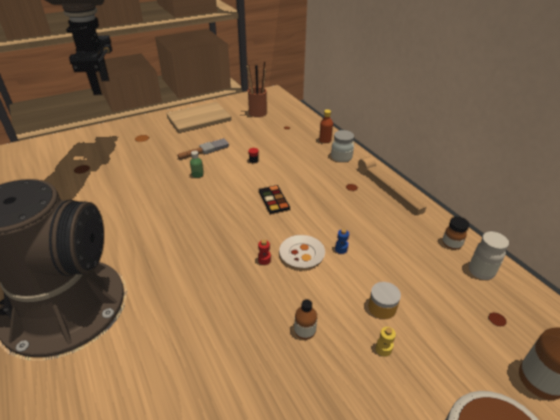

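The top view shows the tin at (247,199), saucer (332,215), jar (424,187), varnish (410,259), thinner (157,256), pot (163,184), the clamps at (346,178), (323,251) and (456,212), and the brush at (116,230). The side view agrees with this. Next I'll measure positions.

```bash
cat > h.py <<'E'
import numpy as np, cv2
from scipy.spatial.transform import Rotation as R
def cloud(c):
    v,u=np.mgrid[:420,:560]; z=c["z_map"].astype(float)
    p=np.stack([(u-c["cx"])/c["fx"]*z,(v-c["cy"])/c["fy"]*z,z],-1)
    P=R.from_euler("xyz",c["orientation"]).apply(p.reshape(-1,3)).reshape(420,560,3)+c["eye"]
    P[z==0]=np.nan; return P
def blobs(P,lo,hi,xl=(350,760),yl=(-480,480),mn=3):
    with np.errstate(invalid='ignore'):
        m=(P[...,2]>lo)&(P[...,2]<hi)&(P[...,0]>xl[0])&(P[...,0]<xl[1])&(P[...,1]>yl[0])&(P[...,1]<yl[1])
    n,l,s,_=cv2.connectedComponentsWithStats(m.astype(np.uint8)); out=[]
    for i in range(1,n):
        if s[i,4]>=mn: out.append((l==i,P[l==i]))
    return out
E
python3 - <<'E'
from h import *
for n in("top","side"):
    c=np.load(n+"0.npz"); P=cloud(c); px=c["pixels"]
    t=P[300:330,300:400] if n=="top" else P[200:240,180:230]
    print(n,"table z",np.nanmedian(t[...,2]),np.nanstd(t[...,2]))
    for m,p in blobs(P,6,120,mn=8):
        zt=np.percentile(p[:,2],95); q=p[p[:,2]>zt-5]
        (xc,yc),rad=cv2.minEnclosingCircle(p[:,:2].astype(np.float32))
        print(len(p),"bgr",px[m].mean(0).astype(int),"ztop %.1f"%zt,"topmean",q.mean(0).round(1),len(q),"box",p.min(0).round(),p.max(0).round(),"circ %.0f %.0f r%.0f"%(xc,yc,rad))
E
```

```text
top table z -1.9759131701905517 1.9456130422083462
151 bgr [79 57 44] ztop 62.4 topmean [ 611.9 -146.5   61.3] 25 box [ 597. -160.    8.] [ 626. -132.   66.] circ 611 -146 r15
584 bgr [108 120 129] ztop 51.0 topmean [ 587.1 -331.2   48.6] 424 box [ 557. -360.    6.] [ 616. -301.   53.] circ 586 -332 r30
178 bgr [ 16  20 107] ztop 40.9 topmean [600.2 310.5  38.4] 123 box [585. 294.   6.] [615. 328.  43.] circ 600 311 r17
993 bgr [33 51 71] ztop 13.8 topmean [560.  101.3  11.2] 788 box [523.  44.   6.] [598. 159.  16.] circ 560 101 r60
907 bgr [123 138 149] ztop 14.1 topmean [ 519.1 -114.8   11.4] 566 box [ 467. -168.    6.] [573. -62.  17.] circ 520 -114 r54
817 bgr [62 73 86] ztop 20.1 topmean [492.9 436.8  17.5] 502 box [396. 416.   6.] [565. 461.  23.] circ 481 436 r85
208 bgr [ 27  92 107] ztop 62.0 topmean [ 525.1 -411.6   61.3] 29 box [ 509. -423.    6.] [ 540. -394.   67.] circ 524 -410 r16
21 bgr [ 52 120 150] ztop 8.0 topmean [ 520.7 -130.9    6.8] 21 box [ 510. -141.    6.] [ 533. -123.   10.] circ 522 -131 r12
9 bgr [ 18  44 116] ztop 8.8 topmean [ 509.7 -105.7    7.2] 9 bo
[... 997 characters left out ...]
11.8   11.8] 569 box [ 467. -168.    6.] [576. -59.  17.] circ 523 -114 r56
270 bgr [ 35  46 118] ztop 62.2 topmean [431.3 -91.6  61.2] 31 box [ 416. -106.    7.] [447. -77.  66.] circ 432 -91 r17
16 bgr [ 87 106 155] ztop 8.2 topmean [ 509.  -105.7    7.1] 16 box [ 503. -115.    6.] [515. -96.   9.] circ 510 -105 r9
912 bgr [103 125 141] ztop 51.0 topmean [ 587.3 -332.6   49.3] 536 box [ 557. -362.    6.] [ 618. -302.   53.] circ 587 -332 r31
718 bgr [51 71 94] ztop 89.7 topmean [ 413.8 -303.4   89. ] 91 box [ 392. -325.    6.] [ 435. -285.   92.] circ 413 -304 r22
419 bgr [ 50 118 145] ztop 62.9 topmean [ 525.5 -411.4   62.7] 39 box [ 509. -427.    6.] [ 540. -395.   66.] circ 525 -411 r16
```

```bash
cat >> h.py <<'E'
def go(x,y,z,th=None):
    """shift (cm, tool axes) and turn about tool z to reach world x,y,z mm, closing axis at angle th"""
    from workcell import r
    o=r.get_obs(); Rm=R.from_euler("xyz",o["eef_rot"]); M=Rm.as_matrix()
    s=Rm.inv().apply(np.array([x,y,z])-o["tcp_pos"])/10
    a=np.arctan2(M[1,1],M[0,1]); d=0 if th is None else -((th-a+np.pi/2)%np.pi-np.pi/2)
    print("shift cm",s.round(2),"turn z %.3f"%d,"tilt",np.round(M[:2,2],3),"q",np.round(o["q"],2))
E
python3 - <<'E'
from h import *
yaw=[];cen=[]
for n in("top","side"):
    c=np.load(n+"0.npz"); P=cloud(c)
    for m,p in blobs(P,6,20,(500,620),(30,180),100):
        b=cv2.minAreaRect(p[:,:2].astype(np.float32)); print(n,b)
        d=p[:,:2]-p[:,:2].mean(0); w,v=np.linalg.eigh(d.T@d); e=v[:,1]*np.sign(v[1,1]); y=np.arctan2(-e[0],e[1]); print(y); yaw.append(y);cen.append(b[0])
t=np.mean(cen,0);f=np.mean(yaw);s=np.array([521,-114]);x=np.array([np.cos(f),np.sin(f)])
print("tin",t,f,"varnish",t+72*x,"jar",t-80*x,"thinner",(t+s)/2)
go(418.5,319.5,150,np.pi/2+f)
E
```

```text
top ((560.1792602539062, 101.91886138916016), (110.2178726196289, 59.904258728027344), 79.92070770263672)
-0.1733433349802955
side ((560.4913330078125, 101.61319732666016), (115.09774017333984, 60.116119384765625), 79.53601837158203)
-0.17847968924684776
tin [560.33529663 101.76602936] -0.17591151211357164 varnish [631.22415146  89.16562218] jar [481.56990238 115.76648178] thinner [540.66764832  -6.11698532]
shift cm [-26.03 -16.7    6.43] turn z -0.226 tilt [-0.001 -0.001] q [ 1.06  0.49  1.56  0.    1.09 -0.11]
```

```bash
python3 -m handwheel '[[[-13,-8.35,3.2],[0,0,-0.11],1],[[-26,-16.7,6.4],[0,0,-0.226],1],[[-26,-16.7,6.4],[0,0,-0.226],1],[[-26,-16.7,6.4],[0,0,-0.226],1],[[-26,-16.7,6.4],[0,0,-0.226],1],[[-26,-16.7,6.4],[0,0,-0.226],1],[[-26,-16.7,6.4],[0,0,-0.226],1],[[-26,-16.7,6.4],[0,0,-0.226],1]]' 15; python3 -c "
from h import *
go(418.5,319.5,15,1.395)"
```

```text
t: 0.9
tcp_pos: [419.2, 318.3, 150.1]
eef_rot: [-3.141, -0.001, 2.963]
wrist_force: [0.2, -0.1, 0.5]
finger_gap: 0.998
gripper_force: 0.0
shift cm [ 0.08  0.11 13.51] turn z -0.003 tilt [-0.001 -0.001] q [ 0.52  0.43  1.87  0.    0.84 -0.87]
```

```bash
python3 -m handwheel '[[[0.05,0.1,5],[0,0,0],1],[[0.05,0.1,9.5],[0,0,0],1],[[0.05,0.1,12.5],[0,0,0],1],[[0.05,0.1,13.5],[0,0,0],1],[[0.05,0.1,13.5],[0,0,0],0.7],[[0.05,0.1,13.5],[0,0,0],0.5],[[0.05,0.1,13.5],[0,0,0],0.3],[[0.05,0.1,13.5],[0,0,0],0.25],[[0.05,0.1,13.5],[0,0,0],0.25],[[0.05,0.1,13.5],[0,0,0],0.25]]' 15; python3 -c "
from h import *
go(540.7,-6.1,115,1.395)"
```

```text
t: 1.9
tcp_pos: [418.3, 321.0, 16.1]
eef_rot: [3.141, 0.001, 2.966]
wrist_force: [-0.2, -0.1, -0.0]
finger_gap: 0.551
gripper_force: 0.0
shift cm [-17.78 -30.06  -9.89] turn z -0.000 tilt [0.001 0.001] q [ 0.53  0.65  1.97  0.    0.53 -0.87]
```

```bash
python3 -m handwheel '[[[0,0,0],[0,0,0],0.25],[[0,0,0],[0,0,0],0.25],[[0,0,0],[0,0,0],0.25],[[0,0,0],[0,0,0],0.25],[[0,0,0],[0,0,0],0.25]]' 15; python3 -c "
from h import *
go(540.7,-6.1,115,1.395)"
```

```text
t: 2.4
tcp_pos: [418.2, 321.0, 15.7]
eef_rot: [3.141, 0.0, 2.966]
wrist_force: [1.1, 0.9, 4.0]
finger_gap: 0.396
gripper_force: 15.0
shift cm [-17.79 -30.06  -9.93] turn z -0.000 tilt [0. 0.] q [ 0.53  0.65  1.97  0.    0.53 -0.87]
```

```bash
python3 -m handwheel '[[[0,0,-3],[0,0,0],0.25],[[0,0,-7],[0,0,0],0.25],[[-2,-3.5,-9.9],[0,0,0],0.25],[[-4,-7,-9.9],[0,0,0],0.25],[[-6.5,-11,-9.9],[0,0,0],0.25],[[-9,-15,-9.9],[0,0,0],0.25],[[-11.5,-19.4,-9.9],[0,0,0],0.25],[[-14,-23.7,-9.9],[0,0,0],0.25],[[-16,-27,-9.9],[0,0,0],0.25],[[-17.8,-30.05,-9.9],[0,0,0],0.25]]' 15; python3 -c "
from h import *
go(540.7,-6.1,17,1.395)"
```

```text
t: 3.4
tcp_pos: [541.0, -8.2, 114.4]
eef_rot: [3.142, -0.001, 2.965]
wrist_force: [0.3, 0.3, -1.7]
finger_gap: 0.397
gripper_force: 15.0
shift cm [0.06 0.2  9.74] turn z -0.001 tilt [-0.001  0.   ] q [-0.14  0.5   1.87  0.    0.77 -1.53]
```

```bash
python3 -m handwheel '[[[0,0.1,4],[0,0,0],0.25],[[0,0.1,7],[0,0,0],0.25],[[0,0.1,9],[0,0,0],0.25],[[0,0.1,9.8],[0,0,0],0.25],[[0,0.1,9.85],[0,0,0],0.25],[[0,0.1,9.85],[0,0,0],0.25],[[0,0.1,9.85],[0,0,0],0.65],[[0,0.1,9.85],[0,0,0],0.65],[[0,0.1,9.85],[0,0,0],0.65],[[0,0.1,9.85],[0,0,0],0.65]]' 15; python3 -c "
from h import *
go(587,-332,120,1.395)"
```

```text
t: 4.4
tcp_pos: [541.1, -5.0, 16.4]
eef_rot: [3.141, 0.001, 2.966]
wrist_force: [0.4, 0.5, -0.7]
finger_gap: 0.636
gripper_force: 0.0
shift cm [-10.24 -31.39 -10.35] turn z 0.000 tilt [0.001 0.   ] q [-0.13  0.66  1.93  0.    0.55 -1.53]
```

```bash
python3 -m handwheel '[[[0,0,-3],[0,0,0],0.65],[[0,0,-7],[0,0,0],0.65],[[0,0,-10.35],[0,0,0],0.65],[[-10.2,-31.4,-10.35],[0,0,0],1],[[-10.2,-31.4,-10.35],[0,0,0],1],[[-10.2,-31.4,-10.35],[0,0,0],1],[[-10.2,-31.4,-10.35],[0,0,0],1],[[-10.2,-31.4,-10.35],[0,0,0],1],[[-10.2,-31.4,-10.35],[0,0,0],1],[[-10.2,-31.4,-10.35],[0,0,0],1]]' 15; python3 -c "
from h import *
go(587,-332,12,1.395)"
```

```text
t: 5.4
tcp_pos: [586.3, -335.6, 119.6]
eef_rot: [-3.141, 0.001, 2.964]
wrist_force: [-0.2, 0.7, -0.1]
finger_gap: 0.998
gripper_force: 0.0
shift cm [ 0.    0.38 10.76] turn z -0.002 tilt [ 0.001 -0.001] q [-0.62  0.66  1.52 -0.    0.96 -2.01]
```

Run:
```python
from h import *
from workcell import r
for n in("top","side"):
    c=r.read_camera(n);P=cloud(c)
    for m,p in blobs(P,30,100,(490,590),(-60,50)): 
        q=p[p[:,2]>70]; print(n,len(p),q.mean(0),p.max(0))
```

```text
top 186 [540.38816409  -5.61637572  77.53238867] [558.54743531  12.39407792  81.95399839]
side 239 [539.89855356  -7.79412334  77.46737308] [559.16658425   5.52647764  81.50265822]
```

```bash
python3 -m handwheel '[[[0,0.1,4],[0,0,0],1],[[0,0.1,7],[0,0,0],1],[[0,0.1,10],[0,0,0],1],[[0,0.1,10.8],[0,0,0],0.8],[[0,0.1,10.8],[0,0,0],0.5],[[0,0.1,10.8],[0,0,0],0.5],[[0,0.1,10.8],[0,0,0],0.5],[[0,0.1,10.8],[0,0,0],0.5],[[0,0.1,10.8],[0,0,0],0.5],[[0,0.1,10.8],[0,0,0],0.5]]' 20; python3 -c "
from h import *
go(481.6,115.8,115,1.395)"
```

```text
t: 6.5
tcp_pos: [587.1, -331.3, 13.0]
eef_rot: [-3.141, 0.002, 2.966]
wrist_force: [-0.4, 0.9, 7.1]
finger_gap: 0.627
gripper_force: 20.0
shift cm [ 18.2   42.17 -10.26] turn z -0.000 tilt [ 0.002 -0.001] q [-0.61  0.79  1.59  0.    0.77 -2.01]
```

```bash
python3 -m handwheel '[[[0,0,-3],[0,0,0],0.5],[[0,0,-7],[0,0,0],0.5],[[0,0,-10.3],[0,0,0],0.5],[[1.2,2.8,-10.3],[0,0,0],0.5],[[2.8,6.5,-10.3],[0,0,0],0.5],[[4.6,10.6,-10.3],[0,0,0],0.5],[[6.4,14.7,-10.3],[0,0,0],0.5],[[8.2,18.9,-10.3],[0,0,0],0.5],[[10,23,-10.3],[0,0,0],0.5],[[11.6,27,-10.3],[0,0,0],0.5]]' 20; python3 -c "
from h import *
go(481.6,115.8,115,1.395)"
```

```text
t: 7.5
tcp_pos: [518.8, -43.3, 115.0]
eef_rot: [3.141, 0.0, 2.965]
wrist_force: [0.9, 0.7, -1.4]
finger_gap: 0.621
gripper_force: 20.0
shift cm [ 6.45 15.01  0.  ] turn z -0.000 tilt [0. 0.] q [-0.21  0.48  1.92  0.    0.75 -1.61]
```

```bash
python3 -m handwheel '[[[1.6,3.7,0],[0,0,0],0.5],[[3.3,7.5,0],[0,0,0],0.5],[[5,11.3,0],[0,0,0],0.5],[[6,14,0],[0,0,0],0.5],[[6.55,15.1,0],[0,0,0],0.5],[[6.55,15.1,0],[0,0,0],0.5],[[6.55,15.1,0],[0,0,0],0.5]]' 20; python3 -c "
from h import *
go(481.6,115.8,13.5,1.395)"
```

```text
t: 8.2
tcp_pos: [481.9, 114.5, 114.7]
eef_rot: [3.142, 0.0, 2.966]
wrist_force: [0.6, -1.0, -1.5]
finger_gap: 0.623
gripper_force: 20.0
shift cm [ 0.05  0.12 10.12] turn z 0.000 tilt [ 0. -0.] q [ 0.1   0.45  1.98 -0.    0.71 -1.3 ]
```

```bash
python3 -m handwheel '[[[0.05,0.1,4],[0,0,0],0.5],[[0.05,0.1,7],[0,0,0],0.5],[[0.05,0.1,9.2],[0,0,0],0.5],[[0.05,0.1,10.1],[0,0,0],0.5],[[0.05,0.1,10.15],[0,0,0],0.5],[[0.05,0.1,10.15],[0,0,0],0.5],[[0.05,0.1,10.15],[0,0,0],0.85],[[0.05,0.1,10.15],[0,0,0],0.85],[[0.05,0.1,10.15],[0,0,0],0.85],[[0.05,0.1,10.15],[0,0,0],0.85]]' 20; python3 -c "
from h import *
go(413.5,-302.5,130,1.395)"
```

```text
t: 9.2
tcp_pos: [481.4, 116.3, 13.4]
eef_rot: [3.141, 0.001, 2.966]
wrist_force: [-0.0, 0.4, -0.3]
finger_gap: 0.841
gripper_force: 0.0
shift cm [ -0.64 -42.42 -11.67] turn z 0.000 tilt [0.001 0.   ] q [ 0.1   0.63  2.05  0.    0.47 -1.29]
```

```bash
python3 -m handwheel '[[[0,0,-4],[0,0,0],0.85],[[0,0,-8],[0,0,0],0.85],[[0,0,-11.6],[0,0,0],0.85],[[-0.64,-42.4,-11.6],[0,0,0],1],[[-0.64,-42.4,-11.6],[0,0,0],1],[[-0.64,-42.4,-11.6],[0,0,0],1],[[-0.64,-42.4,-11.6],[0,0,0],1],[[-0.64,-42.4,-11.6],[0,0,0],1],[[-0.64,-42.4,-11.6],[0,0,0],1],[[-0.64,-42.4,-11.6],[0,0,0],1]]' 20; python3 -m handwheel '[[[0,0,0],[0,0,0],1]]';  python3 -c "
from h import *
go(413.5,-302.5,19,1.395)"
```

```text
t: 10.2
tcp_pos: [424.5, -231.2, 129.3]
eef_rot: [-3.142, 0.0, 2.966]
wrist_force: [0.9, 0.4, 0.2]
finger_gap: 0.994
gripper_force: 0.0
t: 10.3
tcp_pos: [424.6, -234.2, 129.2]
eef_rot: [-3.14, 0.001, 2.961]
wrist_force: [1.1, 0.2, 0.1]
finger_gap: 1.004
gripper_force: 0.0
shift cm [-0.12 -6.9  11.03] turn z -0.005 tilt [ 0.001 -0.001] q [-0.64  0.41  1.99 -0.    0.74 -2.03]
```

```bash
python3 -m handwheel '[[[-0.12,-4.5,0],[0,0,0],1],[[-0.12,-6.9,0],[0,0,0],1],[[-0.12,-6.9,0],[0,0,0],1],[[-0.12,-6.9,0],[0,0,0],1]]' 20;  python3 -c "
from h import *
go(413.5,-302.5,19,1.395)"
```

```text
t: 10.7
tcp_pos: [414.2, -296.7, 129.0]
eef_rot: [3.141, -0.0, 2.965]
wrist_force: [-0.1, 1.0, -0.1]
finger_gap: 0.997
gripper_force: 0.0
shift cm [-0.04 -0.59 11.  ] turn z -0.001 tilt [-0.     0.001] q [-0.75  0.44  1.93  0.    0.77 -2.15]
```

```bash
python3 -m handwheel '[[[0,-0.5,3],[0,0,0],1],[[0,-0.5,7],[0,0,0],1],[[0,-0.5,10],[0,0,0],1],[[0,-0.5,11],[0,0,0],1],[[0,-0.5,11],[0,0,0],0.3],[[0,-0.5,11],[0,0,0],0.3],[[0,-0.5,11],[0,0,0],0.3],[[0,-0.5,11],[0,0,0],0.3],[[0,-0.5,11],[0,0,0],0.3],[[0,-0.5,11],[0,0,0],0.3]]' 20; python3 -m handwheel '[[[0,0,0],[0,0,0],0.3],[[0,0,0],[0,0,0],0.3],[[0,0,0],[0,0,0],0.3],[[0,0,0],[0,0,0],0.3]]';  python3 -c "
from h import *
go(631.2,89.2,130,1.395)"
```

```text
t: 11.7
tcp_pos: [413.6, -302.4, 19.5]
eef_rot: [-3.141, 0.001, 2.966]
wrist_force: [0.3, -0.7, 0.9]
finger_gap: 0.552
gripper_force: 0.0
t: 12.1
tcp_pos: [413.5, -302.4, 19.3]
eef_rot: [-3.142, 0.0, 2.966]
wrist_force: [0.1, 0.4, 4.7]
finger_gap: 0.459
gripper_force: 20.0
shift cm [-14.59  42.36 -11.07] turn z 0.000 tilt [ 0. -0.] q [-0.76  0.63  2.    0.    0.51 -2.16]
```

```bash
python3 -m handwheel '[[[0,0,-3],[0,0,0],0.3],[[0,0,-7],[0,0,0],0.3],[[0,0,-11],[0,0,0],0.3],[[-1,2.8,-11],[0,0,0],0.3],[[-2.2,6.5,-11],[0,0,0],0.3],[[-3.6,10.5,-11],[0,0,0],0.3],[[-5,14.6,-11],[0,0,0],0.3],[[-6.5,18.9,-11],[0,0,0],0.3],[[-7.9,23,-11],[0,0,0],0.3],[[-9.3,27,-11],[0,0,0],0.3]]' 20; python3 -m handwheel '[[[-1.3,3.8,0],[0,0,0],0.3],[[-2.6,7.6,0],[0,0,0],0.3],[[-3.9,11.3,0],[0,0,0],0.3],[[-4.8,14,0],[0,0,0],0.3],[[-5.25,15.3,0],[0,0,0],0.3],[[-5.25,15.3,0],[0,0,0],0.3],[[-5.25,15.3,0],[0,0,0],0.3]]' 20; python3 -c "
from h import *
go(631.2,89.2,19.8,1.395)"
```

```text
t: 13.1
tcp_pos: [552.7, -50.9, 128.8]
eef_rot: [3.142, -0.001, 2.966]
wrist_force: [0.7, -0.2, -1.8]
finger_gap: 0.459
gripper_force: 20.0
t: 13.8
tcp_pos: [630.1, 87.9, 128.8]
eef_rot: [-3.141, -0.001, 2.966]
wrist_force: [0.4, 0.7, -2.0]
finger_gap: 0.458
gripper_force: 20.0
shift cm [-0.1   0.15 10.9 ] turn z -0.000 tilt [-0.001 -0.   ] q [ 0.03  0.6   1.62 -0.    0.93 -1.36]
```

```bash
python3 -m handwheel '[[[-0.05,0.1,4],[0,0,0],0.3],[[-0.05,0.1,8],[0,0,0],0.3],[[-0.05,0.1,10.2],[0,0,0],0.3],[[-0.05,0.1,10.8],[0,0,0],0.3],[[-0.05,0.1,10.9],[0,0,0],0.3],[[-0.05,0.1,10.9],[0,0,0],0.3],[[-0.05,0.1,10.9],[0,0,0],0.7],[[-0.05,0.1,10.9],[0,0,0],0.7],[[-0.05,0.1,10.9],[0,0,0],0.7],[[-0.05,0.1,10.9],[0,0,0],0.7]]' 20;python3 -m handwheel '[[[0,0,-3],[0,0,0],0.7],[[0,0,-7],[0,0,0],0.7],[[0,0,-11],[0,0,0],0.7],[[0,0,-11],[0,0,0],0.7]]'
python3 - <<'E'
from h import *
go(600,310.3,110,1.395)
E
```

```text
t: 14.8
tcp_pos: [631.5, 89.7, 20.5]
eef_rot: [3.141, 0.001, 2.966]
wrist_force: [0.1, -0.1, 0.9]
finger_gap: 0.686
gripper_force: 0.0
t: 15.2
tcp_pos: [633.6, 89.8, 135.6]
eef_rot: [3.14, 0.008, 2.966]
wrist_force: [0.5, 0.0, 0.9]
finger_gap: 0.699
gripper_force: 0.0
shift cm [ 7.18 21.12  2.54] turn z 0.000 tilt [0.008 0.   ] q [ 0.04  0.59  1.61  0.    0.93 -1.36]
```

```bash
python3 -m handwheel '[[[7.1,21.1,2],[0,0,0],0.7],[[7.1,21.1,2],[0,0,0],0.7],[[7.1,21.1,2],[0,0,0],0.7],[[7.1,21.1,2],[0,0,0],0.7],[[7.1,21.1,2],[0,0,0],0.7],[[7.1,21.1,2],[0,0,0],0.7],[[7.1,21.1,2],[0,0,0],0.7]]' 10
python3 - <<'E'
from h import *
from workcell import r
go(600,310.3,7,1.395)
for n in("top","side"):
    c=r.read_camera(n);P=cloud(c)
    for nm,xl,yl in(("jar",(430,535),(70,165)),("varn",(596,680),(40,140)),("pot",(570,630),(280,340))):
      for m,p in blobs(P,20,100,xl,yl,20):
        q=p[p[:,2]>p[:,2].max()-8]; print(n,nm,len(p),q.mean(0).round(1),p.min(0).round(),p.max(0).round())
E
```

```text
t: 15.9
tcp_pos: [598.0, 309.8, 109.5]
eef_rot: [-3.141, -0.001, 2.967]
wrist_force: [0.1, -0.4, 0.0]
finger_gap: 0.697
gripper_force: 0.0
shift cm [-0.2   0.09 10.25] turn z 0.001 tilt [-0.001 -0.   ] q [ 0.38  0.67  1.53 -0.    0.94 -1.02]
top jar 484 [481.8 115.3  48.3] [453.  85.  20.] [510. 145.  53.]
top varn 280 [631.3  88.   87.9] [609.  67.  21.] [652. 107.  92.]
side jar 429 [482.1 112.8  49.1] [452.  83.  20.] [512. 146.  53.]
side varn 337 [631.6  86.1  88.4] [610.  64.  20.] [650. 103.  92.]
side pot 99 [601.  308.5  38.9] [585. 291.  20.] [619. 326.  43.]
```

```bash
python3 -m handwheel '[[[-0.2,0.05,4],[0,0,0],0.7],[[-0.2,0.05,7.5],[0,0,0],0.7],[[-0.2,0.05,9.8],[0,0,0],0.7],[[-0.2,0.05,10.2],[0,0,0],0.7],[[-0.2,0.05,10.2],[0,0,0],0.2],[[-0.2,0.05,10.2],[0,0,0],0.2],[[-0.2,0.05,10.2],[0,0,0],0.2],[[-0.2,0.05,10.2],[0,0,0],0.2],[[-0.2,0.05,10.2],[0,0,0],0.2],[[-0.2,0.05,10.2],[0,0,0],0.2]]' 10; python3 -m handwheel '[[[0,0,0],[0,0,0],0.2],[[0,0,0],[0,0,0],0.2]]' 10
python3 - <<'E'
from h import *
go(481.8,115.5,130,1.395)
E
```

```text
t: 17.0
tcp_pos: [600.8, 310.1, 8.9]
eef_rot: [3.141, 0.001, 2.966]
wrist_force: [-0.2, -0.4, 5.8]
finger_gap: 0.342
gripper_force: 10.0
t: 17.2
tcp_pos: [600.8, 310.1, 8.9]
eef_rot: [3.141, 0.001, 2.966]
wrist_force: [0.3, 0.0, 5.3]
finger_gap: 0.345
gripper_force: 10.0
shift cm [  8.3  -21.24 -12.13] turn z 0.000 tilt [0.001 0.   ] q [ 0.38  0.8   1.58  0.    0.76 -1.02]
```

```bash
python3 -m handwheel '[[[0,0,-3],[0,0,0],0.2],[[0,0,-7],[0,0,0],0.2],[[0,0,-10.5],[0,0,0],0.2],[[0.8,-2.1,-12.1],[0,0,0],0.2],[[2.2,-5.7,-12.1],[0,0,0],0.2],[[3.7,-9.5,-12.1],[0,0,0],0.2],[[5.2,-13.3,-12.1],[0,0,0],0.2],[[6.7,-17.1,-12.1],[0,0,0],0.2],[[7.8,-20,-12.1],[0,0,0],0.2],[[8.3,-21.2,-12.1],[0,0,0],0.2]]' 10; python3 -m handwheel '[[[0,0,0],[0,0,0],0.2],[[0,0,0],[0,0,0],0.2],[[0,0,0],[0,0,0],0.2],[[0,0,0],[0,0,0],0.2]]' 10
python3 - <<'E'
from h import *
from workcell import r
go(481.8,115.5,60,1.395)
for n in("top","side"):
    c=r.read_camera(n);cv2.imwrite(f"pics/{n}1.png",c["pixels"][100:300,130:430])
E
```

```text
t: 18.2
tcp_pos: [480.2, 114.1, 129.3]
eef_rot: [-3.141, -0.001, 2.964]
wrist_force: [0.6, 0.9, -1.1]
finger_gap: 0.344
gripper_force: 10.0
t: 18.6
tcp_pos: [482.1, 116.5, 128.9]
eef_rot: [3.141, 0.0, 2.967]
wrist_force: [0.7, 0.2, -0.3]
finger_gap: 0.345
gripper_force: 10.0
shift cm [ 0.01 -0.11  6.89] turn z 0.001 tilt [0. 0.] q [ 0.1   0.43  1.96  0.    0.75 -1.29]
```

```bash
python3 -m handwheel '[[[0,-0.05,3],[0,0,0],0.2],[[0,-0.05,5.5],[0,0,0],0.2],[[0,-0.05,6.5],[0,0,0],0.2],[[0,-0.05,6.8],[0,0,0],0.2],[[0,-0.05,6.95],[0,0,0],0.2],[[0,-0.05,6.95],[0,0,0],0.2],[[0,-0.05,6.95],[0,0,0],0.2]]' 10
```

```text
t: 19.4
tcp_pos: [481.9, 115.3, 60.4]
eef_rot: [3.141, 0.001, 2.966]
wrist_force: [0.3, -0.4, -0.6]
finger_gap: 0.343
gripper_force: 10.0
```

View pics/side1.png

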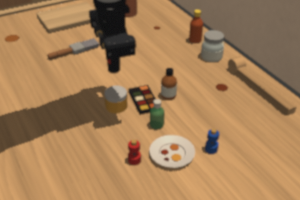

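The crop shows the varnish at (169,84) behind the tin and the jar at (115,98) in front of it. The thinner is at (157,115), between tin and saucer, and all of them are upright. Next: lower the last millimetre, release and lift.

```bash
python3 -m handwheel '[[[0,0,0.1],[0,0,0],0.2],[[0,0,0.1],[0,0,0],0.2],[[0,0,0.1],[0,0,0],0.55],[[0,0,0.1],[0,0,0],0.55],[[0,0,0.1],[0,0,0],0.55],[[0,0,0.1],[0,0,0],0.55]]' 10; python3 -m handwheel '[[[0,0,-2],[0,0,0],0.55],[[0,0,-5],[0,0,0],0.55],[[0,0,-9],[0,0,0],0.55],[[0,0,-13],[0,0,0],0.55],[[8,20,-15],[0,0,0],0.55],[[8,20,-15],[0,0,0],0.55],[[8,20,-15],[0,0,0],0.55],[[8,20,-15],[0,0,0],0.55],[[8,20,-15],[0,0,0],0.55],[[8,20,-15],[0,0,0],0.55]]'
python3 - <<'E'
from h import *
from workcell import r
for n in("top","side"):
    c=r.read_camera(n);P=cloud(c)
    cv2.imwrite(f"pics/{n}2.png",cv2.resize(c["pixels"][120:300,90:490],None,fx=2,fy=2))
    for nm,xl,yl,lo in(("jarpot",(430,535),(70,165),20),("varn",(596,680),(40,140),20),("thin",(500,580),(-50,40),20),("blue",(570,650),(-190,-100),20),("red",(390,470),(-130,-50),20),("yel",(490,560),(-450,-375),20)):
      for m,p in blobs(P,lo,120,xl,yl,20):
        q=p[p[:,2]>p[:,2].max()-8]; print(n,nm,q.mean(0).round(1),p.min(0).round(),p.max(0).round())
        if nm=="jarpot":
            q=p[(p[:,2]>44)&(p[:,2]<54)]; print("  lid box",q.min(0).round(),q.max(0).round())
print(r.get_obs()["t"])
E
```

```text
t: 20.0
tcp_pos: [481.6, 115.2, 58.6]
eef_rot: [3.142, 0.0, 2.966]
wrist_force: [-0.0, 0.1, 0.1]
finger_gap: 0.541
gripper_force: 0.0
t: 21.0
tcp_pos: [437.0, 327.8, 208.6]
eef_rot: [3.141, 0.0, 2.969]
wrist_force: [-0.6, -1.1, -1.0]
finger_gap: 0.551
gripper_force: 0.0
top jarpot [481.4 114.9  88.1] [453.  85.  24.] [510. 145.  92.]
  lid box [454.  86.  44.] [510. 145.  54.]
top varn [631.   88.   88.3] [609.  66.  24.] [652. 108.  93.]
top thin [540.4  -5.6  77.9] [522. -24.  21.] [559.  12.  82.]
top blue [ 610.9 -146.1   61.5] [ 597. -160.   20.] [ 625. -132.   65.]
top red [430.3 -89.1  60. ] [ 418. -104.   20.] [445. -76.  64.]
top yel [ 524.9 -410.9   62.3] [ 509. -425.   20.] [ 539. -396.   66.]
side jarpot [481.  112.6  88.9] [452.  83.  20.] [513. 138.  92.]
  lid box [452.  83.  44.] [513. 138.  54.]
side varn [631.1  86.2  88.5] [609.  63.  20.] [651. 102.  92.]
side thin [540.2  -7.4  78.2] [521. -27.  20.] [558.   3.  81.]
side blue [ 612.5 -148.    61.7] [ 597. -162.   20.] [ 630. -132.   65.]
side red [432.5 -90.9  61.8] [ 417. -105.   20.] [446. -77.  66.]
side yel [ 525.5 -410.9   61.4] [ 511. -426.   20.] [ 540. -396.   65.]
21.1
```

View pics/side2.png

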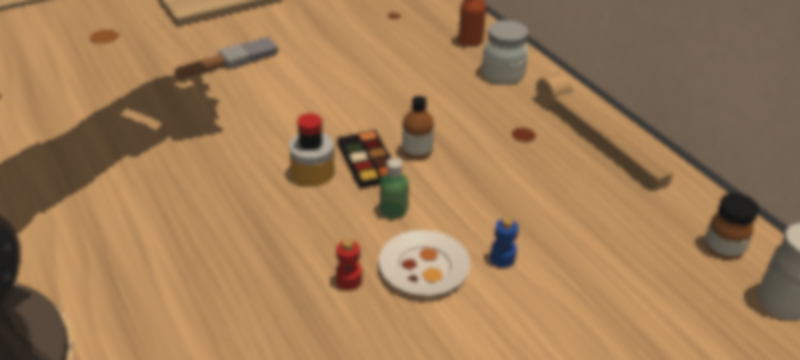

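The view shows the pot upright on the jar's lid (311,130), the varnish behind the tin (418,128) and the thinner between tin and saucer (394,190). The clamps have not moved, and all the measured positions agree.

```bash
python3 -m handwheel '[[[0,0,0],[0,0,0],0.55],[[0,0,0],[0,0,0],0.55],[[0,0,0],[0,0,0],0.55],[[0,0,0],[0,0,0],0.55],[[0,0,0],[0,0,0],0.55]]'; python3 -c "
from workcell import r
print(r.job_done())"
```

```text
t: 21.6
tcp_pos: [437.9, 325.9, 208.7]
eef_rot: [3.141, 0.0, 2.965]
wrist_force: [0.5, -0.1, -1.0]
finger_gap: 0.551
gripper_force: 0.0
the job is handed in; nothing more can be done
None
```

I handed the job in at 21.6 s with the varnish, jar, thinner and pot upright, released and measured within tolerance, and the clamps and brush where they were; the hand-in returned no verdict.

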